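# Index a height gauge along a brass bar

## Task

On the jeweller's bench, check the long brass bar with the gauge where it stands: push the gauge's cap down until its foot bears on the bar, keep it there for about a second, and let it spring back up. Then pull up the lock plunger's knob, slide the carriage to the next hole along the long bar (the side away from the short offcut), and push the pin fully home there. Finish while holding it: the program ends with the gripper still on the knob, keeping the pin pushed fully home; leave the bar, the offcut and the other things on the bench where they lie.

Things in the scene. Friction and masses are not known exactly. Their poses are not given: they have to be found in the camera images.
- fixture: fixed dark steel base plate 150 x 280 x 12 mm; origin at the centre of its underside, on the bench, z up, y along the rail. The aluminium rail, 30 mm wide, is centred at x = +35 mm, top at z = 42 mm, with five round holes at y = -80, -40, 0, 40, 80 mm
- block_top (a point): centre of the top of the fixed flat steel bench block, 56 (x) x 240 (y) mm, that carries the brass pieces; at x = -43 mm, z = 27 mm in the fixture's frame
- saddle_top (a point): centre of the flat top of the grey carriage that rides on the rail, 74 mm above the fixture's underside; saddle 46 (x) x 50 (y) mm. From it an arm 28 mm wide runs towards -x and carries the gauge, 80 mm from the plunger; the plunger stands at this point. An upright scale plate 3 x 12 mm, top at 114 mm, stands on the arm midway
- carriage (a joint): position of the carriage along the fixture's y axis, m: 0 = pin at the middle hole, where it starts; +0.040 and -0.040 are the neighbouring holes; stops at +-0.085. About 1.5 N of friction. The holes leave the pin about 1.5 mm of play each way, and the pin's nose is round
- plunger (a joint): height of the lock plunger above fully home, m: 0 = fully home (end stop), about 0.005 = left alone in a hole (a spring holds it 5 mm proud, pin still in the hole), above 0.012 = pin clear, the carriage can slide, 0.022 = upper stop. Spring 600 N/m about 0.006: some 4 N of push to bring it home, some 8 N of pull at 0.018. Set down between holes it rests on the rail at 0.012
- knob: steel knob of the plunger, an upright ridged cylinder of diameter 22 mm and 32 mm high, its underside 90 mm above the fixture's underside when fully home (95 mm left alone); origin at the centre of its underside, z up. The pin hangs below it. Rigid with the plunger and travels with the carriage. Under it a brass boss of diameter 18 mm, top at 88 mm
- knob_top (a point): centre of the knob's flat top, 32 mm above the knob's origin
- gauge (a joint): how far the gauge foot has been lowered from its upper stop, m: 0 = up, about 0.014 = on the bar, 0.020 = lower stop. The spring drives it up with about 2.4 N at 0 and 4.5 N at 0.014
- foot: the gauge's moving part: a round steel foot of diameter 14 mm on an 8 mm rod through the carriage's arm, with a round dark cap of diameter 26 mm on top, 10 mm thick; origin at the centre of the foot's sole, z up; the sole is 53 mm above the fixture's underside when up
- foot_sole (a point): centre of the foot's sole, over the bench block
- cap_top (a point): centre of the flat top of the gauge's cap, 51 mm above the sole; press here
- bar: loose brass bar 22 x 100 x 12 mm lying on the bench block along the rail (its y axis along its length), one end under the gauge foot; origin at the centre of its underside
- offcut: loose short brass offcut 22 x 30 x 12 mm lying on the bench block on the other side of the gauge foot; origin at the centre of its underside
- bangle_a: loose open steel bangle, about 60 mm across, 6 mm thick, on a grey soldering board to the left; bystander
- bangle_b: loose open steel bangle, about 66 mm across, 6 mm thick, on the soldering board; bystander
- pick: loose wooden-handled pick 170 mm long lying to the right; bystander
- jar: loose amber glass jar, diameter 56 mm, 60 mm high, to the right; bystander

How it is judged:
By the outcome, as a careful person would: the job done as asked, in the order asked, and still so for the second after the job is handed in, while the arm keeps its last pose, push and grip.
It also fails if it takes over 48 s, if anything falls off the work surface, if the arm or the gripper's body presses on something with over 40 N, if the wrist force passes 120 N, or if a joint passes its speed limit or range.

## Robot

A 6-joint arm with a two-finger parallel gripper is mounted at the origin on the work surface. World frame = base frame: x ahead of the robot, y to its left, z up, the work surface at z = 0. Lengths are in m, angles in rad, forces in N, time in s.
With the tool pointing down it reaches from about 0.25 to 0.775 m from the base axis. Payload 4 kg.
Tool frame: the origin (TCP) lies on the centre line of the jaws, within the pads' length; the fingertips stand 14 mm ahead of it and the grasp point (between the pads) lies 5 mm behind it (robot.tcp_to_tips is the distance from the TCP to the fingertips, in m); z points along the fingers, y is the line along which they close (so a half turn about z gives the same grasp; the last joint's range is limited). The gripper opens to 94 mm and grips with 3 to 60 N. Pads are 16 mm wide; open, the fingers measure 119 mm over their backs; the gripper's body (75 mm by 177 mm) begins 78 mm behind the grasp point.
Start: joints at [1.106, 0.087, 1.371, -0, 1.684, -0.103], TCP at [0.195, 0.514, 0.22] pointing down, gripper open.
Joint ranges: [-3.1, 3.1], [-0.76, 2.03], [0.27, 2.55], [-1.08, 4.22], [0.17, 2.65], [-2.57, 2.57]. Speed limits (rad/s): [2.79, 2.79, 3.14, 3.14, 3.14, 3.14].

## Interface

Orientations are given as [roll, pitch, yaw] about the fixed x, y, z axes, in that order (R = Rz(yaw) Ry(pitch) Rx(roll)).
In Python, from bench import robot gives the robot as it stands.
- The arm moves only by the tool carry_out, never from a script. Its argument "increments" is a list of rows, each a list of 3 entries, a list of its own where there are three numbers: the closure in counts, from 0 (fully open) to 255 (shut), then the shift along the tool's x, y, z in mm, then the turn about the tool's z in degrees. In form: [[fingers, [dx, dy, dz], twist], ...]. A call has 1 to 8 rows; each row shifts and turns the commanded pose from where the row before left it, along the tool's axes as they then stand; what a row does not reach is not made up. A row lasts 1/10 s, in which the tool goes at most 50 mm and 8.59 degrees, less where a joint would pass 70% of its speed; a pose out of reach is approached as far as the arm can. A call with a gripper value outside its range is refused whole. The fingers move at their own pace and stop on an object; the grip force is fixed at half the most. Time passes only in rows, so rows that do not move let the fingers close. It gives the time, the measured TCP pose, the force, the opening and the grip force at its end, in the units of the state.
- robot.get_obs(): the state, without advancing time (a new reading comes with each control period).
- robot.snapshot(name): name is "scene" or "top"; returns the picture (400x640x3 uint8, blue, green, red); there is no depth.
- robot.get_calibration(name): a dict with "vfov" (degrees; the focal length in pixels is half the picture's height over the tangent of half this angle, whatever the lens; pixels are square), "cx", "cy" (the principal point, pixels), "T" (4x4, takes a point from camera to world coordinates). Camera axes: x right, y down, z forward; pixel columns grow to the right and rows downward; lengths in m; the calibration is good to about 2 mm. A picture is of the moment at which its call begins. get_calibration takes no time and is no camera call.
- robot.close_job(): hands the job in; it is judged then, once.
The state is a dict: "time": time; "joint_positions": joint angles; "qvel": joint speeds; "joint_torque": joint torques, N m; "tool_pos": TCP position; "ee_rot": TCP orientation; "wrist_force": force on the tool from outside, world axes, zero at the start; "wrist_torque": the same for the moment, N m; "width": finger opening in m; "finger_force": force on a finger pad.
Only numpy, scipy, OpenCV 4.12 (cv2) and the standard library are available. Lean on these libraries where they do the work, as an engineer would, in place of code of your own. Each camera call takes 0.05 s, during which the arm holds its last target. There are 200 camera calls.

## Working session

There is one attempt and no reset: what is moved stays moved. The work goes in short steps, Python scripts to look and compute and a tool call to move; the robot and the scene stay as the last step left them, time stands still between calls to the robot, and variables do not carry over. Pictures are saved under pics/ and viewed, at most 10 in all, crops included, and the job is handed in when it is done.

Besides the shell and the picture viewer there is one more tool, called after "Call:" in YAML: its name, and indented under it one key for each argument. carry_out: Moves the arm, as the interface text tells. Its arguments: {"type":"object","properties":{"increments":{"type":"array","items":{"type":"array"}}},"required":["increments"]}

```bash
mkdir -p pics; python3 - <<'E'
from bench import robot
import cv2
for n in("scene","top"):
    cv2.imwrite(f"pics/{n}0.png",robot.snapshot(n)); c=robot.get_calibration(n); print(n,c)
o=robot.get_obs(); print({k:o[k] for k in("time","tool_pos","ee_rot","wrist_force","width")})
E
```

```text
scene {'vfov': 46.386463977294405, 'cx': 319.6432219169967, 'cy': 202.95714926018286, 'T': array([[-8.71029736e-01,  3.86711573e-01, -3.02921374e-01,
         8.96984191e-01],
       [ 4.91229334e-01,  6.86917496e-01, -5.35572680e-01,
         6.69771765e-01],
       [ 9.69837735e-04, -6.15303595e-01, -7.88289633e-01,
         1.04044239e+00],
       [ 0.00000000e+00,  0.00000000e+00,  0.00000000e+00,
         1.00000000e+00]])}
top {'vfov': 56.53080244134258, 'cx': 321.45868612088225, 'cy': 201.29767787210204, 'T': array([[ 0.00982811, -0.98285063,  0.18414135,  0.35094437],
       [-0.9999365 , -0.01067529, -0.00360992,  0.04232906],
       [ 0.00551378, -0.18409418, -0.98289314,  1.03466376],
       [ 0.        ,  0.        ,  0.        ,  1.        ]])}
{'time': 0.1, 'tool_pos': array([0.19448302, 0.51396374, 0.21843519]), 'ee_rot': array([-3.13961456e+00, -1.70291335e-04,  2.77983109e+00]), 'wrist_force': array([ 0.72117863,  0.51859516, -0.3572608 ]), 'width': 0.09372742666810291}
```

View pics/scene0.png

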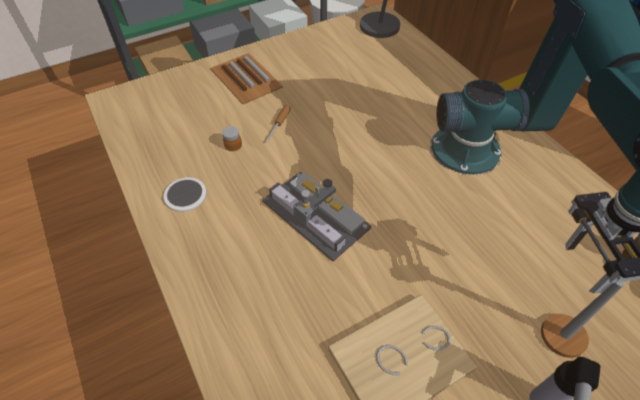

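View pics/top0.png

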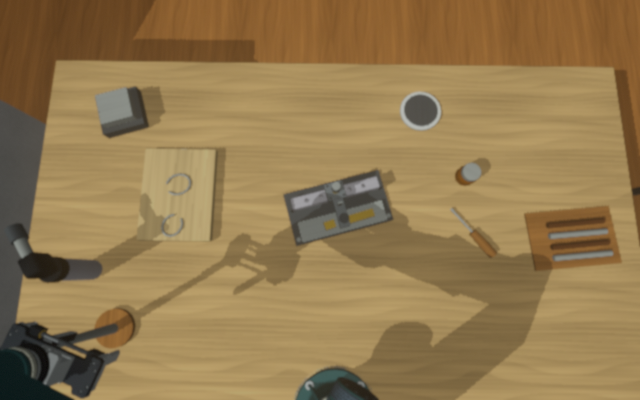

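The top view shows the fixture at about (338,207), rotated about 15°, with the knob near (335,187) and the gauge cap near (342,218). The long bar is to the right and the offcut to the left. I'll take enlarged crops of both views next.

```bash
cat > h.py <<'E'
import numpy as np, cv2
from bench import robot
def ray(n,u,v):
    c=robot.get_calibration(n); f=200/np.tan(np.radians(c["vfov"]/2))
    T=c["T"]; return T[:3,3],T[:3,:3]@np.array([(u-c["cx"])/f,(v-c["cy"])/f,1])
def onz(n,u,v,z):
    o,d=ray(n,u,v); return (o+d*(z-o[2])/d[2]).round(4)
def proj(n,p):
    c=robot.get_calibration(n); f=200/np.tan(np.radians(c["vfov"]/2))
    q=np.linalg.inv(c["T"])@np.append(p,1); return (q[:2]/q[2]*f+[c["cx"],c["cy"]]).round(1)
def tri(u1,v1,u2,v2):
    A=[];b=[]
    for n,u,v in(("top",u1,v1),("scene",u2,v2)):
        o,d=ray(n,u,v); d=d/np.linalg.norm(d); P=np.eye(3)-np.outer(d,d); A.append(P); b.append(P@o)
    return np.linalg.lstsq(np.vstack(A),np.hstack(b),rcond=None)[0].round(4)
E
python3 - <<'E'
from h import *
a=cv2.imread("pics/top0.png")[160:250,275:405]; b=cv2.imread("pics/scene0.png")[165:260,255:385]
k=dict(fx=6,fy=6,interpolation=cv2.INTER_CUBIC)
cv2.imwrite("pics/ca.png",cv2.resize(a,None,**k)); cv2.imwrite("pics/cb.png",cv2.resize(b,None,**k))
t=cv2.imread("pics/top0.png")
E
```

```text
(no output)
```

View pics/ca.png

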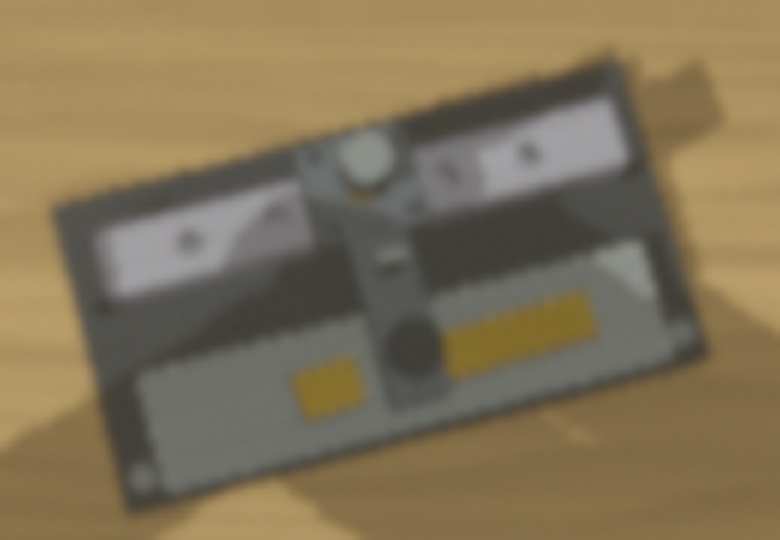

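View pics/cb.png

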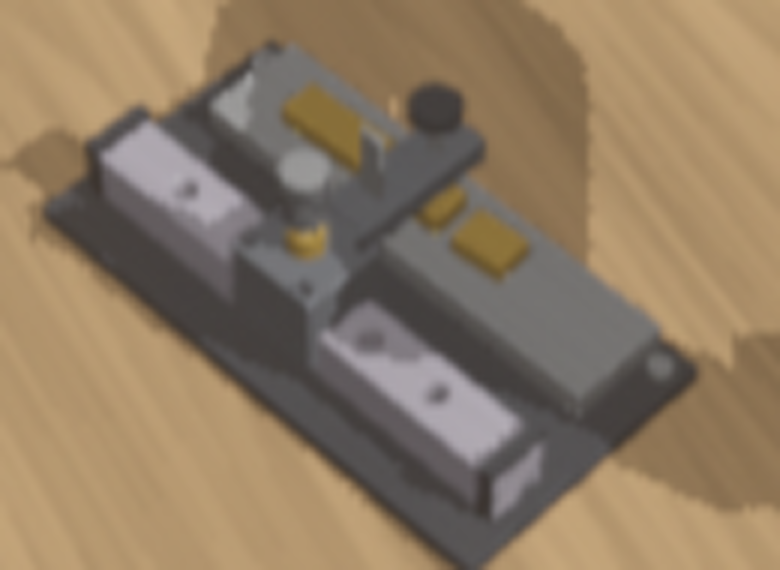

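The crops show the knob top at (367,157) in the top crop and (303,170) in the scene crop. The cap top is at (414,345) and (436,104). The long bar lies on the world −y side, which is fixture −y.

```bash
python3 - <<'E'
from h import *
A=lambda x,y:((x+.5)/6-.5+275,(y+.5)/6-.5+160)
B=lambda x,y:((x+.5)/6-.5+255,(y+.5)/6-.5+165)
k=(A(367,157),B(303,168)); c=(A(414,345),B(436,103))
for (a,b),z in((k,.127),(c,.104)): print(onz("top",*a,z),onz("scene",*b,z),tri(*a,*b))
# base plate corners, top face z=.012
P=np.array([onz("top",*A(*p),.012)[:2] for p in((54,207),(615,62),(706,355),(131,510))]);print(P)
ctr=P.mean(0); ey=(P[0]-P[1])+(P[3]-P[2]); psi=np.arctan2(-ey[0],ey[1]); R=np.array([[np.cos(psi),-np.sin(psi)],[np.sin(psi),np.cos(psi)]])
print(ctr,np.degrees(psi),"knob",ctr+R@[.035,0],"cap",ctr+R@[-.045,0])
E
```

```text
[0.561  0.0036 0.127 ] [0.5617 0.0022 0.127 ] [0.5614 0.0032 0.1276]
[ 0.4853 -0.0174  0.104 ] [ 0.4848 -0.0184  0.104 ] [ 0.4853 -0.0174  0.1053]
[[ 0.562   0.145 ]
 [ 0.6351 -0.1187]
 [ 0.4954 -0.1584]
 [ 0.4213  0.1059]]
[ 0.52845 -0.00655] 15.57782577431102 knob [0.56216433 0.00284915] cap [ 0.485103   -0.01863462]
```

Call:
carry_out:
  increments:
    - [255,[0,0,0],-7.2]
    - [255,[0,0,0],-7.2]
    - [255,[0,0,0],-7.2]
    - [255,[0,0,0],-7.2]
    - [255,[0,0,0],-7.2]
    - [255,[-10,-42,0],0]
    - [255,[-10,-42,0],0]
    - [255,[-10,-42,0],0]

```text
time: 0.9
tool_pos: [0.2569, 0.3994, 0.2187]
ee_rot: [-3.141, -0.001, -2.874]
wrist_force: [-0.5, -0.7, 0.9]
width: 0.0335
finger_force: 0.0
```

Call:
carry_out:
  increments:
    - [255,[-10,-42,0],0]
    - [255,[-10,-42,0],0]
    - [255,[-10,-42,0],0]
    - [255,[-10,-42,0],0]
    - [255,[-10,-42,0],0]
    - [255,[-10,-42,0],0]
    - [255,[-10,-42,0],0]
    - [255,[-10,-42,0],0]

```text
time: 1.7
tool_pos: [0.4227, 0.096, 0.2191]
ee_rot: [3.141, -0.0, -2.875]
wrist_force: [0.5, 0.4, -0.2]
width: 0.0004
finger_force: 0.0
```

Call:
carry_out:
  increments:
    - [255,[-10,-42,0],0]
    - [255,[-10,-42,0],0]
    - [255,[-9,-42,0],0]
    - [255,[0,0,0],0]
    - [255,[0,0,0],0]

```text
time: 2.2
tool_pos: [0.4834, -0.0167, 0.2186]
ee_rot: [3.14, -0.002, -2.877]
wrist_force: [-0.2, -0.5, -0.4]
width: 0.0007
finger_force: 0.0
```

Call:
carry_out:
  increments:
    - [255,[-1,-2,30],0]
    - [255,[0,0,30],0]
    - [255,[0,0,25],0]
    - [255,[0,0,5],0]
    - [255,[0,0,0],0]
    - [255,[0,0,0],0]

```text
time: 2.8
tool_pos: [0.4859, -0.0173, 0.1311]
ee_rot: [-3.141, 0.002, -2.874]
wrist_force: [0.1, -0.0, -0.6]
width: 0.0004
finger_force: 0.0
```

```bash
python3 - <<'E'
from h import *
a=robot.snapshot("top")[160:250,275:405]; b=robot.snapshot("scene")[150:245,255:385]
k=dict(fx=4.5,fy=4.5,interpolation=cv2.INTER_CUBIC)
cv2.imwrite("pics/d.png",np.vstack([cv2.resize(x,None,**k)[:, :585] for x in(a[10:75],b[:66])]))
E
```

```text
(no output)
```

View pics/d.png

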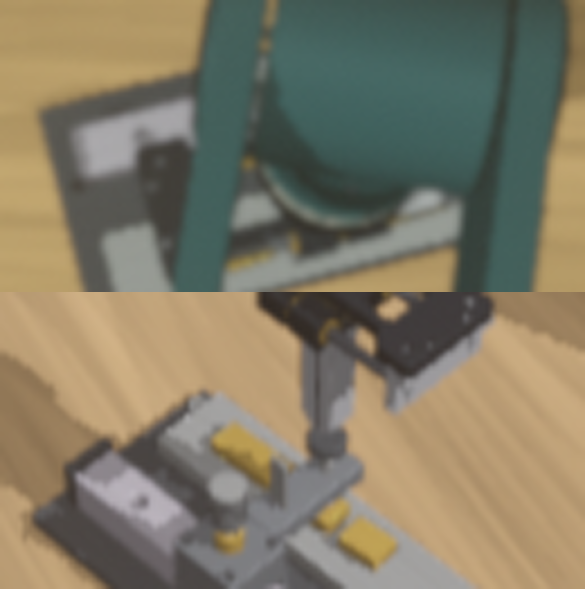

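The closed fingertips are centred just above the cap, at about (327,435) in the composite. I'll press next.

Call:
carry_out:
  increments:
    - [255,[0,0,6],0]
    - [255,[0,0,6],0]
    - [255,[0,0,4],0]
    - [255,[0,0,3],0]
    - [255,[0,0,3],0]
    - [255,[0,0,2],0]
    - [255,[0,0,1],0]
    - [255,[0,0,0],0]

```text
time: 3.7
tool_pos: [0.4857, -0.018, 0.1047]
ee_rot: [-3.141, 0.001, -2.875]
wrist_force: [2.3, 0.1, 3.2]
width: 0.0003
finger_force: 1.7
```

Call:
carry_out:
  increments:
    - [255,[0,0,1],0]
    - [255,[0,0,1],0]
    - [255,[0,0,0],0]
    - [255,[0,0,0],0]

```text
time: 4.1
tool_pos: [0.4857, -0.018, 0.1042]
ee_rot: [-3.141, 0.002, -2.875]
wrist_force: [-0.8, 0.8, 9.8]
width: 0.0004
finger_force: 4.7
```

Call:
carry_out:
  increments:
    - [255,[0,0,0.5],0]
    - [255,[0,0,0],0]
    - [255,[0,0,0],0]
    - [255,[0,0,0],0]
    - [255,[0,0,0],0]
    - [255,[0,0,0],0]

```text
time: 4.7
tool_pos: [0.4858, -0.018, 0.1042]
ee_rot: [-3.141, 0.002, -2.875]
wrist_force: [-0.7, -0.8, 12.0]
width: 0.0007
finger_force: 5.6
```

Call:
carry_out:
  increments:
    - [255,[0,0,0],0]
    - [255,[0,0,0],0]
    - [255,[0,0,0],0]
    - [255,[0,0,0],0]
    - [255,[0,0,0],0]

```text
time: 5.2
tool_pos: [0.4857, -0.018, 0.1042]
ee_rot: [-3.141, 0.002, -2.875]
wrist_force: [-1.3, 0.8, 11.6]
width: 0.0008
finger_force: 5.6
```

Call:
carry_out:
  increments:
    - [255,[0,0,-5],0]
    - [255,[0,0,-8],0]
    - [255,[0,0,-8],0]
    - [255,[0,0,-25],0]
    - [110,[0,0,-45],0]
    - [110,[-39,0,0],0]
    - [110,[-40,0,0],0]
    - [110,[0,0,0],0]

```text
time: 6.0
tool_pos: [0.563, 0.0039, 0.1902]
ee_rot: [3.139, -0.004, -2.874]
wrist_force: [-1.5, -0.4, -0.9]
width: 0.0287
finger_force: 0.0
```

Call:
carry_out:
  increments:
    - [110,[0,0,0],0]
    - [110,[0,0,0],0]

```text
time: 6.2
tool_pos: [0.5599, 0.0028, 0.1923]
ee_rot: [3.141, -0.003, -2.875]
wrist_force: [-0.8, -0.7, -0.6]
width: 0.045
finger_force: 0.0
```

```bash
python3 - <<'E'
from h import *
b=robot.snapshot("scene")[120:245,240:385]
cv2.imwrite("pics/e.png",cv2.resize(b,None,fx=4,fy=4,interpolation=cv2.INTER_CUBIC))
E
```

```text
(no output)
```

View pics/e.png

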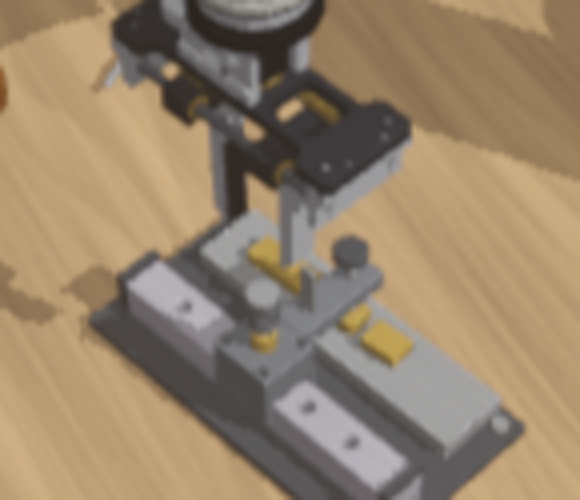

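The gauge has sprung back up, the bar is in place, and the open fingers straddle the knob line. I'll descend onto the knob.

Call:
carry_out:
  increments:
    - [110,[-1,0,25],0]
    - [110,[0,0,25],0]
    - [110,[0,0,20],0]
    - [110,[0,0,10],0]
    - [110,[0,0,0],0]
    - [110,[0,0,0],0]

```text
time: 6.85
tool_pos: [0.5625, 0.003, 0.1141]
ee_rot: [-3.141, 0.001, -2.875]
wrist_force: [-0.5, -0.7, 0.5]
width: 0.0535
finger_force: 0.0
```

Call:
carry_out:
  increments:
    - [255,[0,0,0],0]
    - [255,[0,0,0],0]
    - [255,[0,0,0],0]
    - [255,[0,0,0],0]
    - [255,[0,0,0],0]
    - [255,[0,0,0],0]

```text
time: 7.45
tool_pos: [0.5625, 0.0031, 0.1132]
ee_rot: [-3.141, 0.001, -2.875]
wrist_force: [0.6, -0.5, 1.1]
width: 0.0218
finger_force: 30.0
```

Call:
carry_out:
  increments:
    - [255,[0,0,-4],0]
    - [255,[0,0,-4],0]
    - [255,[0,0,-4],0]
    - [255,[0,0,-3],0]
    - [255,[0,0,0],0]
    - [255,[0,0,0],0]

```text
time: 8.05
tool_pos: [0.5624, 0.0032, 0.1273]
ee_rot: [3.141, -0.0, -2.875]
wrist_force: [4.1, -0.7, -8.8]
width: 0.0211
finger_force: 30.0
```

Call:
carry_out:
  increments:
    - [255,[0,-6,0],0]
    - [255,[0,-8,0],0]
    - [255,[0,-8,0],0]
    - [255,[0,-8,0],0]
    - [255,[0,-6,0],0]
    - [255,[0,-4,0],0]
    - [255,[0,0,0],0]
    - [255,[0,0,0],0]

```text
time: 8.85
tool_pos: [0.5731, -0.0352, 0.1273]
ee_rot: [3.14, 0.0, -2.875]
wrist_force: [3.9, 0.8, -8.6]
width: 0.0219
finger_force: 30.0
```

Call:
carry_out:
  increments:
    - [255,[0,0,4],0]
    - [255,[0,0,4],0]
    - [255,[0,0,4],0]
    - [255,[0,0,3],0]
    - [255,[0,0,2],0]
    - [255,[0,0,2],0]
    - [255,[0,0,0],0]
    - [255,[0,0,0],0]

```text
time: 9.65
tool_pos: [0.5732, -0.0353, 0.1098]
ee_rot: [-3.141, 0.001, -2.875]
wrist_force: [1.9, 2.1, 2.7]
width: 0.0215
finger_force: 30.0
```

Call:
carry_out:
  increments:
    - [255,[0,0,1],0]
    - [255,[0,0,1],0]
    - [255,[0,0,1],0]
    - [255,[0,0,1],0]
    - [255,[0,0,0],0]
    - [255,[0,0,0],0]

```text
time: 10.25
tool_pos: [0.5735, -0.0362, 0.1082]
ee_rot: [-3.139, 0.002, -2.875]
wrist_force: [-2.4, 2.4, 12.2]
width: 0.0214
finger_force: 30.0
```

Call:
carry_out:
  increments:
    - [255,[0,0,0.5],0]
    - [255,[0,0,0],0]
    - [255,[0,0,0],0]
    - [255,[0,0,0],0]

```text
time: 10.65
tool_pos: [0.5736, -0.0363, 0.1082]
ee_rot: [-3.139, 0.003, -2.875]
wrist_force: [-2.2, 0.9, 13.7]
width: 0.0215
finger_force: 30.0
```

```bash
python3 - <<'E'
from h import *
b=robot.snapshot("scene")[120:245,240:385]
cv2.imwrite("pics/f.png",cv2.resize(b,None,fx=4.7,fy=4.7,interpolation=cv2.INTER_CUBIC))
E
```

```text
(no output)
```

View pics/f.png

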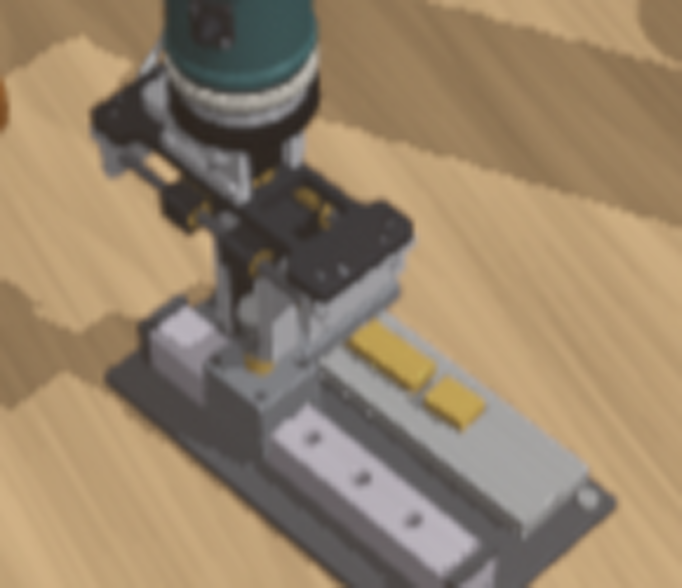

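Three holes are free on the offcut side, so the carriage is one hole along. The bar and offcut haven't moved. The knob is at its end stop: it stayed at the same height while the push rose to 13.7 N.

```bash
python3 -c "
from bench import robot
print(robot.close_job())"
```

```text
the job is handed in; nothing more can be done
None
```

The job is done and handed in: I pressed the gauge onto the long bar for about a second and it sprang back up. I then moved the carriage 40 mm to the next hole along the long bar, and the gripper is still holding the pin fully home.

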